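Tilt the chasing work-holder to 45 degrees and pin it

TASK

The copper bowl clamped in the tilting work-holder is to be chased along its side. Swing the holder by its ball-ended lever until its table leans 45 degrees towards the robot's side, then take the index pin out of the wooden punch block and push it fully home, collar down on the bush at the top of the holder, so that it locks the notched disc at that angle. Do not touch the bowl, leave the other tools where they are, and let go.

Things in the scene. Friction and masses are not known exactly. Their poses are not given: they have to be found in the camera images.
- holder: Tilting work-holder fixed to the bench: grey base 200 x 250 x 16 mm, two upright cheeks (outer faces at y = -86 and +86 mm, 155 and 213 mm high) carrying a trunnion axis along y, 125 mm above the bench. Origin: centre of the base's underside. -x faces the robot's side, z up. The lever is outside the -y cheek, the notched disc and the bush above it outside the +y cheek.
- cradle (a joint): Tilt (rad) of table, disc and lever together. 0: table level, lever upright. Positive: table face and lever lean to the holder's -x, the robot's side; +0.785 is the 45 degrees asked for. Range -1.0 to 1.0. A stiff, balanced axis that stays where it is left; turning it takes about 0.4 N m (3 to 4 N at the lever's ball).
- lever_knob (a point): Centre of the black ball, 36 mm wide, on the end of the lever (12 mm rod), which turns with the table. 125 mm from the trunnion axis: at tilt q it is at holder x = -125 sin q, y = -110, z = 125 + 125 cos q mm.
- disc_centre (a point): Centre of the steel index disc on the trunnion axis, at holder x = 0, y = +101, z = 125 mm; radius 58, 22 mm thick, turns with the table. Three notches in its rim come under the bush at tilt -0.785, 0 and +0.785: 14 mm wide, 22 mm deep, flared to 19 mm at the rim. The pin's tapered tip draws the disc in if the tilt is within about 0.06 of a notch.
- bush_mouth (a point): Centre of the mouth of the upright hole in the bush, a steel block 44 x 32 x 26 mm on the +y cheek; on its flat top, 213 mm above the bench, at holder x = 0, y = +101 mm. The hole is 13.5 mm wide and goes 26 mm down through the block; the disc's rim is 4 mm below that.
- index_pin: Loose steel pin, about 0.2 kg, upright in a hole of the punch block: the one with a flat collar and straight knurled grip. Origin: centre of the collar's underside, z towards the grip. Shank 12 mm wide, 49 mm long, its last 13 mm tapering to 5 mm; collar 28 mm wide, 6 mm thick; grip 24 mm wide, 6 to 50 mm above the origin. Home, the collar rests on the bush, origin at bush_mouth.
- punch_block: Fixed wooden block, 62 (x) x 222 (y) x 62 mm high; origin at the centre of its underside. Four upright holes in a row, at y = -84, -28, 28 and 84 mm, 13.5 mm wide, 51 mm deep. The pin's collar rests on its top; the punches stand out 50 to 62 mm above it. Which hole the pin is in varies.
- work_bowl: The copper bowl, 94 mm wide and 30 mm high, clamped on the table of the holder; origin at the centre of its foot, z out of its mouth. Not to be touched.
- punch_0: Ball-headed steel doming punch standing in the punch block, 20 mm ball on a 12 mm shank, 101 mm long; origin at its lower end, z along the shank.
- punch_1: Ball-headed doming punch in the punch block, 26 mm ball, 107 mm long; origin at its lower end.
- punch_2: Ball-headed doming punch in the punch block, 32 mm ball, 113 mm long; origin at its lower end.
- doming_block: Steel doming cube, 62 mm, on the bench; origin at the centre of its underside.
- chasing_hammer: Chasing hammer lying on the bench, about 220 mm long with a 57 mm head; origin on the bench under its head.
- pliers: Flat pliers lying on the bench, about 160 mm long; origin on the bench under the pivot.
- small_bowl: Small dark metal bowl, 84 mm wide, 38 mm high; origin at the centre of its foot.

How it is judged:
By the outcome, as a careful person would: the job done as asked, in the order asked, and still so for the second after the job is handed in, with the robot touching nothing.
It also fails if it takes over 59 s, if anything falls off the work surface, if the arm or the gripper's body presses on something with over 40 N, if the wrist force passes 120 N, or if a joint passes its speed limit or range.

ROBOT

A 6-joint arm with a two-finger parallel gripper is mounted at the origin on the work surface. World frame = base frame: x ahead of the robot, y to its left, z up, the work surface at z = 0. Lengths are in m, angles in rad, forces in N, time in s.
With the tool pointing down it reaches from about 0.225 to 0.875 m from the base axis. Payload 3.4 kg.
Tool frame: the origin (TCP) lies on the centre line of the jaws, within the pads' length; the fingertips stand 19 mm ahead of it and the grasp point (between the pads) is the TCP; z points along the fingers, y is the direction in which the jaws open and shut (so a half turn about z gives the same grasp; the last joint's range is limited). The gripper opens to 85 mm and grips with 20 to 120 N. Pads are 22 mm wide; open, the fingers measure 114 mm over their backs; the gripper's body (76 mm by 85 mm) begins 54 mm behind the grasp point. The pads swing forward as they close: fully open they stand 13 mm farther back than shut.
Start: joints at [1.069, 0.276, 1.505, -0, 1.361, -0.121], TCP at [0.214, 0.534, 0.25] pointing down, gripper open.
Joint ranges: [-2.89, 2.89], [-0.75, 2.08], [0.22, 2.7], [-1.18, 4.32], [0.11, 2.71], [-2.7, 2.7]. Speed limits (rad/s): [2.57, 2.57, 3.14, 3.14, 3.14, 3.14].

INTERFACE

Orientations are given as a unit quaternion [w, x, y, z].
In Python, from rig import monitor, eyes, manip, models gives the robot as it stands.
- The arm moves only by the tool send_rows, never from a script. Its argument "deltas" is a list of rows, each an object with "dp": the shift along the world's x, y, z each as a share of 0.12 m, from -1 to 1, a list of three; "rotation": the turn, a rotation vector about the world's x, y, z each as a share of 0.5 rad, from -1 to 1, a list of three. In form: [{"dp": [dx, dy, dz], "rotation": [rx, ry, rz]}, ...]. A call has 1 to 12 rows; each row is the pose to reach, as a shift and turn from the pose commanded when the call began; what a row does not reach only later rows make up. A row lasts 1/12 s, in which the tool goes at most 41.7 mm and 7.16 degrees, less where a joint would pass 70% of its speed; a pose out of reach is approached as far as the arm can. A call with a number of a shift or a turn outside -1 to 1 is refused whole. A call with a gripper value outside its range is refused whole. "fingers" is the closure, from -1 (fully open) to 1 (shut), set as the call begins (left out, the last holds). The fingers move at their own pace and stop on an object; "grip_force" is the grip in N (left out, the last holds). Time passes only in rows, so rows that repeat a pose let the fingers close. It gives the time, the measured TCP pose, the force and the opening at its end, in the units of the state.
- monitor.get_state(): the state, without advancing time (a new reading comes with each control period).
- eyes.get_image(name): name is "scene" or "side" or "wrist"; returns a dict with "color" (420x560x3 uint8, red, green, blue), "depth" (420x560 float32, m along the optical axis (not along the pixel's ray), 0 where there is no reading), "mtx" (3x3 intrinsics, pixels), "rvec" (rotation vector, rad) and "tvec" (3), from world to camera coordinates, as OpenCV has them. Camera axes: x right, y down, z forward; pixel columns grow to the right and rows downward; lengths in m; the calibration is good to about 2 mm. A picture is of the moment at which its call begins.
- manip.sign_off(): hands the job in, once; it reports no verdict.
Trained networks look in a picture, given as the dict that the camera call returned (one of the last four; its "shot" number tells which), for a name from the list of things; names that differ only in an ending like _2 or _b are one class to them, and where a whole thing is asked for, a point or a joint stands for the part that bears it (a point fixed in the world has none). Each returns a list of dicts, best first, with "score" (0 to 1); they miss things now and then, are a little off and sometimes report something else, mostly with a low value. They report only what shows in the picture. A call takes as long as a camera call.
- models.find_in(name, picture): "box" ([left, top, right, bottom] in pixels, round what is visible of it).
The state is a dict: "clock": time; "qpos": joint angles; "qd": joint speeds; "effort": joint torques, N m; "position": TCP position; "ee_rot": TCP orientation; "contact_force": force on the tool from outside, world axes, zero at the start; "moment": the same for the moment, N m; "width": finger opening in m.
Only numpy, scipy, OpenCV 4.12 (cv2) and the standard library are available. Lean on these libraries where they do the work, as an engineer would, in place of code of your own. Each camera call takes 0.05 s, during which the arm holds its last target.

## Working session

There is one attempt and no reset: what is moved stays moved. The work goes in short steps, Python scripts to look and compute and a tool call to move; the robot and the scene stay as the last step left them, time stands still between calls to the robot, and variables do not carry over. Pictures are saved under pics/ and viewed, and the job is handed in when it is done.

Besides the shell and the picture viewer there is one more tool, called after ">>>" by a JSON object that holds its "op" and its "data", one argument or row to a line. send_rows: Moves the arm, as the interface text tells. Its arguments: {"type":"object","properties":{"deltas":{"type":"array","items":{"type":"object","properties":{"dp":{"type":"array","items":{"type":"number"}},"rotation":{"type":"array","items":{"type":"number"}}}}},"fingers":{"type":"number"},"grip_force":{"type":"number"}},"required":["deltas"]}

```bash
ls; mkdir -p pics; cat > h.py <<'E'
import numpy as np,cv2
from rig import monitor,eyes,manip,models
def shot(n,f=None):
    p=eyes.get_image(n)
    if f: cv2.imwrite('pics/'+f,p['color'][:,:,::-1])
    return p
def w2c(p): 
    R=cv2.Rodrigues(np.array(p['rvec'],float))[0]; return R,np.array(p['tvec'],float).ravel()
def unproj(p,u,v,d=None):
    R,t=w2c(p);K=np.array(p['mtx'])
    if d is None: d=p['depth'][int(round(v)),int(round(u))]
    c=np.array([(u-K[0,2])/K[0,0]*d,(v-K[1,2])/K[1,1]*d,d]); return R.T@(c-t)
def cloud(p):
    R,t=w2c(p);K=np.array(p['mtx']);d=p['depth'];v,u=np.mgrid[:d.shape[0],:d.shape[1]]
    c=np.stack([(u-K[0,2])/K[0,0]*d,(v-K[1,2])/K[1,1]*d,d],-1); w=(c-t)@R; w[d==0]=np.nan; return w
def proj(p,X):
    return cv2.projectPoints(np.atleast_2d(np.array(X,float)),np.array(p['rvec'],float),np.array(p['tvec'],float),np.array(p['mtx']),None)[0][:,0]
E
python3 - <<'E'
from h import *
print(monitor.get_state())
for n in ['scene','side','wrist']:
    p=shot(n,n+'0.png')
    np.save(n+'0.npy',p,allow_pickle=True)
    for o in ['holder','lever_knob','disc_centre','index_pin','punch_block','punch_0','work_bowl','doming_block','chasing_hammer','pliers','small_bowl']:
        r=models.find_in(o,p)[:2]
        print(n,o,[(np.round(x['box']).tolist(),round(x['score'],2)) for x in r])
E
```

```text
pics
{'clock': 0.0, 'qpos': array([ 1.06898832e+00,  2.76601932e-01,  1.50616348e+00, -3.51368561e-05,
        1.36068256e+00, -1.21025893e-01]), 'qd': array([ 0.0009714 ,  0.00066529,  0.00050081,  0.00011731, -0.00072713,
        0.00155267]), 'effort': array([ 1.36129322e-03, -4.16763783e+01, -2.45804679e+01, -2.36628657e-04,
        1.09897097e-02, -1.69233408e-05]), 'position': array([0.21348273, 0.53335842, 0.24942363]), 'ee_rot': array([-2.67890252e-04,  1.89239205e-01,  9.81930579e-01, -8.88304818e-04]), 'contact_force': array([0.62432234, 0.15372136, 0.23372093]), 'moment': array([-0.01238803,  0.03290819,  0.01042284]), 'width': 0.0855800144630714}
scene holder [([261.0, 152.0, 360.0, 264.0], 0.97)]
scene lever_knob [([274.0, 161.0, 352.0, 226.0], 0.67)]
scene disc_centre [([258.0, 152.0, 357.0, 261.0], 0.64)]
scene index_pin [([200.0, 289.0, 212.0, 300.0], 0.46)]
scene punch_block [([176.0, 259.0, 249.0, 330.0], 0.69)]
scene punch_0 [([178.0, 301.0, 194.0, 314.0], 0.67), ([217.0, 274.0, 222.0, 283.0], 0.44)]
scene work_bowl []
scene doming_block [([277.0, 292.0, 308.0, 326
[... 480 characters left out ...]
], 0.85)]
side punch_0 [([362.0, 342.0, 377.0, 366.0], 0.78), ([321.0, 278.0, 335.0, 300.0], 0.44)]
side work_bowl [([268.0, 181.0, 303.0, 207.0], 0.83)]
side doming_block [([372.0, 252.0, 409.0, 288.0], 0.85)]
side chasing_hammer [([199.0, 159.0, 260.0, 189.0], 0.73)]
side pliers [([406.0, 304.0, 464.0, 359.0], 0.62)]
side small_bowl [([165.0, 181.0, 196.0, 202.0], 0.85), ([347.0, 322.0, 364.0, 344.0], 0.16)]
wrist holder []
wrist lever_knob []
wrist disc_centre []
wrist index_pin []
wrist punch_block []
wrist punch_0 []
wrist work_bowl []
wrist doming_block []
wrist chasing_hammer [([237.0, 374.0, 276.0, 411.0], 0.64)]
wrist pliers []
wrist small_bowl [([166.0, 308.0, 244.0, 380.0], 0.62)]
```

```bash
python3 - <<'E'
import cv2,numpy as np
for n,(a,b,c,d) in {'scene':(110,390,165,395),'side':(130,410,160,470)}.items():
    im=cv2.imread(f'pics/{n}0.png')
    cv2.imwrite(f'pics/{n}0z.png',cv2.resize(im[a:b,c:d],None,fx=2.1,fy=2.1,interpolation=cv2.INTER_CUBIC))
E
```

```text
(no output)
```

View pics/scene0.png

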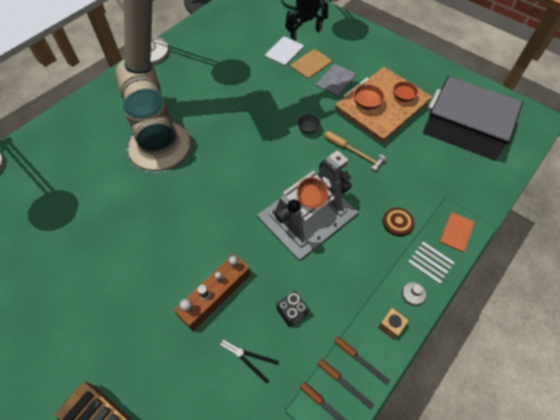

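View pics/side0.png

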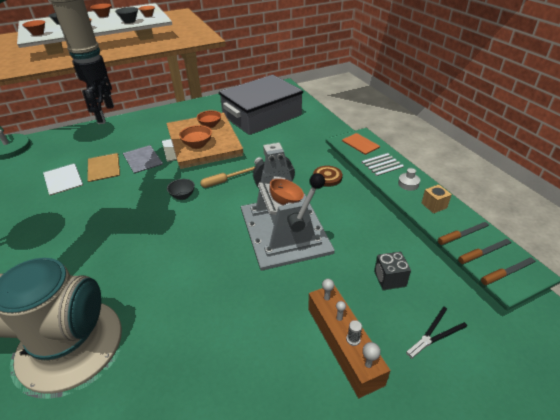

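View pics/scene0z.png

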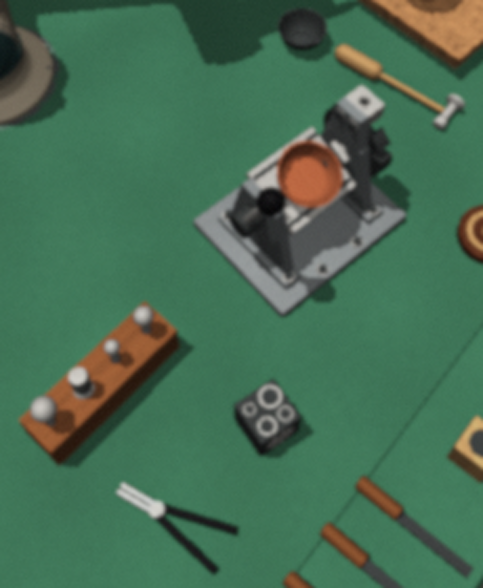

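View pics/side0z.png

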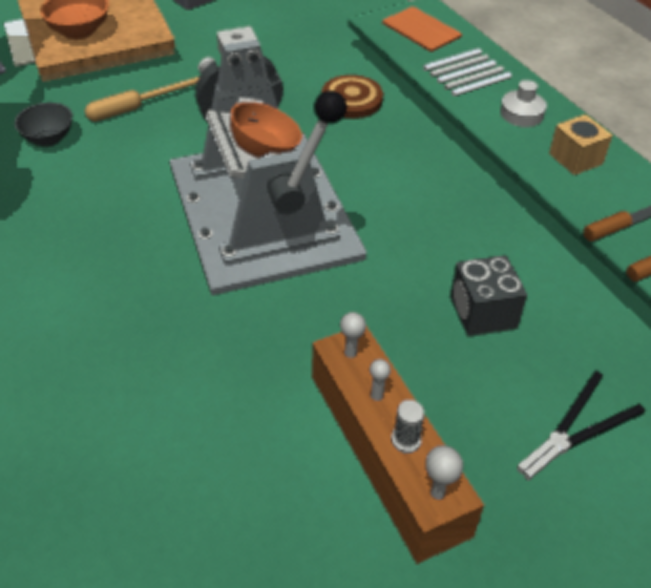

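```bash
python3 - <<'E'
from h import *
for n in ['scene','side']:
    p=np.load(n+'0.npy',allow_pickle=True).item(); w=cloud(p)
    print(n, np.nanmedian(w[...,2]))
    bx={'scene':[(245,140,370,270),(170,250,255,335)],'side':[(235,135,335,275),(300,270,392,405)]}[n]
    def sel(b,z0,z1):
        a=w[b[1]:b[3],b[0]:b[2]].reshape(-1,3); return a[(a[:,2]>z0)&(a[:,2]<z1)]
    for nm,b,z0,z1 in [('base',bx[0],.010,.022),('bush',bx[0],.208,.218),('blocktop',bx[1],.056,.068)]:
        a=sel(b,z0,z1)
        r=cv2.minAreaRect(a[:,:2].astype(np.float32)*1000)
        print(nm,len(a),a.mean(0).round(4),r, np.median(a[:,2]).round(4))
    for u,v in {'scene':[(159,145)],'side':[]}[n]: print(unproj(p,u,v))
    # knob
    kb={'scene':(287,198,302,213),'side':(308,172,327,190)}[n]
    a=w[kb[1]:kb[3],kb[0]:kb[2]]; c=p['color'][kb[1]:kb[3],kb[0]:kb[2]].sum(-1)
    a=a[c<90]; print('knob',len(a),np.nanmedian(a,0).round(4),np.nanmin(a,0).round(3),np.nanmax(a,0).round(3))
    print('tall', [ (sel(bx[1],z,z+.006).shape[0]) for z in (.07,.08,.09,.1,.11,.12)])
E
```

```text
scene -0.00043803456398109914
base 2120 [0.5993 0.0948 0.0156] ((568.075439453125, 193.42044067382812), (237.76766967773438, 445.7005310058594), 0.5760969519615173) 0.0155
bush 220 [0.5854 0.2003 0.2123] ((584.5611572265625, 201.0360870361328), (50.27301788330078, 46.8427734375), 79.31328582763672) 0.2124
blocktop 1461 [ 0.5331 -0.2671  0.0616] ((528.39599609375, -263.15985107421875), (222.17955017089844, 65.2010726928711), 87.46434783935547) 0.0616
[ 0.08373474 -0.04246922  0.10792397]
knob 114 [ 0.6026 -0.0142  0.2515] [ 0.568 -0.025  0.132] [0.615 0.025 0.261]
tall [13, 19, 6, 29, 123, 48]
side -0.0014940588845815457
base 2476 [0.5682 0.1061 0.0151] ((591.4835815429688, 206.578125), (489.8702697753906, 335.5228271484375), 58.8958854675293) 0.0149
bush 205 [0.5822 0.1736 0.2115] ((576.1946411132812, 107.52850341796875), (237.8631591796875, 47.49528884887695), 86.27965545654297) 0.2115
blocktop 2404 [ 0.5244 -0.274   0.0606] ((597.0138549804688, -267.2640380859375), (224.0416259765625, 203.2849578857422), 86.85035705566406) 0.0606
knob 140 [ 0.5914 -0.0184  0.2465] [ 0.579 -0.025  0.01 ] [0.767 0.233 0.257]
tall [51, 48, 24, 89, 203, 64]
```

```bash
python3 - <<'E'
from h import *
from scipy import ndimage as nd
for n in ['scene','side']:
    p=np.load(n+'0.npy',allow_pickle=True).item(); w=cloud(p)
    bx={'scene':[(245,140,370,270),(170,250,255,335)],'side':[(235,135,335,275),(300,270,392,405)]}[n]
    for nm,b,z0,z1 in [('base',bx[0],.012,.019),('bush',bx[0],.207,.217),('block',bx[1],.058,.065)]:
        m=np.zeros(w.shape[:2],bool); s=np.s_[b[1]:b[3],b[0]:b[2]]
        m[s]=(w[s][...,2]>z0)&(w[s][...,2]<z1)
        m=nd.binary_opening(m,np.ones((2,2)))
        l,k=nd.label(m); 
        for i in np.argsort(-nd.sum(m,l,range(1,k+1)))[:3]:
            a=w[l==i+1]; r=cv2.minAreaRect(a[:,:2].astype(np.float32)*1000); print(n,nm,len(a),np.round(r[0]),np.round(r[1]),round(r[2],1),a.mean(0).round(4))
            if nm=='base': print(cv2.boxPoints(r).round().tolist())
E
```

```text
scene base 1023 [629. 115.] [217.  86.] 80.9 [0.6348 0.1115 0.0155]
[[569.0, 14.0], [654.0, 1.0], [688.0, 215.0], [603.0, 229.0]]
scene base 537 [554.  23.] [ 75. 201.] 79.3 [0.5453 0.007  0.0154]
[[449.0, 4.0], [646.0, -33.0], [660.0, 41.0], [463.0, 78.0]]
scene base 12 [557. 410.] [13. 12.] 9.7 [0.5562 0.4092 0.0153]
[[549.0, 415.0], [551.0, 403.0], [564.0, 405.0], [562.0, 417.0]]
scene bush 215 [585. 201.] [50. 47.] 79.3 [0.5857 0.1999 0.2123]
scene block 1197 [ 529. -263.] [222.  65.] 87.5 [ 0.5333 -0.2667  0.0615]
scene block 4 [ 506. -155.] [3. 4.] 43.0 [ 0.5059 -0.1548  0.0609]
side base 1845 [567. 108.] [254. 200.] 80.3 [0.5366 0.0764 0.0147]
[[448.0, -0.0], [644.0, -34.0], [687.0, 217.0], [490.0, 250.0]]
side base 191 [788. 274.] [93. 68.] 58.9 [0.7962 0.2702 0.0168]
[[735.0, 251.0], [793.0, 216.0], [841.0, 296.0], [783.0, 331.0]]
side base 41 [568. 409.] [12. 63.] 89.8 [0.568  0.4083 0.0157]
[[536.0, 403.0], [599.0, 403.0], [599.0, 415.0], [536.0, 415.0]]
side bush 185 [583. 200.] [51. 45.] 78.8 [0.5819 0.1987 0.2112]
side bush 21 [584.  -8.] [ 6. 12.] 56.6 [ 0.5835 -0.0085  0.2123]
side block 2212 [ 528. -263.] [224.  64.] 87.1 [ 0.5219 -0.2749  0.0607]
side block 33 [ 694. -180.] [13. 16.] 50.8 [ 0.6946 -0.1799  0.0601]
```

>>> {"op": "send_rows", "data": {
  "deltas": [
    {"dp": [0.1, 0, 0.3], "rotation": [0, 0, 0.1]},
    {"dp": [0.35, -0.2, 0.6], "rotation": [0, 0, 0.2]},
    {"dp": [0.65, -0.45, 0.85], "rotation": [0, 0, 0.3]},
    {"dp": [1, -0.8, 1], "rotation": [0, 0, 0.42]}
  ],
  "fingers": -1,
  "grip_force": 40
}}

```text
clock: 2.13
position: [0.3048, 0.4669, 0.3565]
ee_rot: [0.001, 0.083, 0.997, 0.002]
contact_force: [0.7, -0.0, -0.8]
width: 0.0856
```

>>> {"op": "send_rows", "data": {
  "deltas": [
    {"dp": [0.3, -0.3, 0.1], "rotation": [0, 0, 0]},
    {"dp": [0.65, -0.6, 0.2], "rotation": [0, 0, 0]},
    {"dp": [1, -0.9, 0.25], "rotation": [0, 0, 0]},
    {"dp": [1, -0.9, 0.25], "rotation": [0, 0, 0]}
  ]
}}

```text
clock: 2.47
position: [0.4253, 0.3566, 0.3848]
ee_rot: [0.001, 0.085, 0.996, 0.0]
contact_force: [0.1, 0.6, 0.1]
width: 0.0853
```

```bash
python3 - <<'E'
from h import *
s=monitor.get_state();print(s['clock'],s['position'],s['ee_rot'])
p=shot('wrist','wrist1.png');np.save('wrist1.npy',p,allow_pickle=True)
R,t=w2c(p);print(-R.T@t,R)
E
```

```text
2.4667 [0.42528028 0.35662117 0.38479209] [6.46024446e-04 8.53073180e-02 9.96354385e-01 4.27923562e-04]
[0.34713584 0.37110431 0.50806434] [[ 0.17012153  0.98542211  0.00139152]
 [ 0.93657517 -0.16212744  0.31071151]
 [ 0.3064076  -0.05155546 -0.95050325]]
```

View pics/wrist1.png

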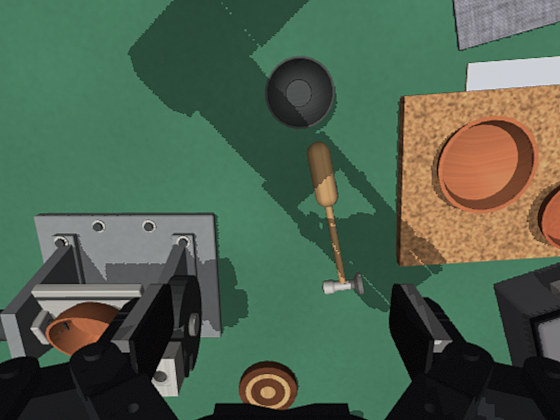

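>>> {"op": "send_rows", "data": {
  "deltas": [
    {"dp": [0.2, -0.35, 0], "rotation": [0, 0, 0]},
    {"dp": [0.4, -0.7, 0], "rotation": [0, 0, 0]},
    {"dp": [0.6, -1, 0], "rotation": [0, 0, 0]},
    {"dp": [0.6, -1, 0], "rotation": [0, 0, 0]},
    {"dp": [0.6, -1, 0], "rotation": [0, 0, 0]}
  ]
}}

```text
clock: 2.93
position: [0.4979, 0.2351, 0.3834]
ee_rot: [0.0, 0.088, 0.996, -0.001]
contact_force: [-0.5, 0.9, -0.1]
width: 0.0854
```

```bash
python3 - <<'E'
from h import *
s=monitor.get_state();print(s['clock'],s['position'],s['ee_rot'])
p=shot('wrist','wrist2.png');np.save('wrist2.npy',p,allow_pickle=True)
c=np.array([.568,.108]);th=-np.radians(9.65);ex=np.array([np.cos(th),np.sin(th)]);ey=np.array([-ex[1],ex[0]])
H=lambda x,y,z:[*(c+x*ex+y*ey),z]
print(H(0,.101,.213)); print(proj(p,[H(0,.101,.213),H(.1,.125,.016),H(-.1,.125,.016),H(-.1,-.125,.016),H(-.022,.117,.213),H(.022,.117,.213)]))
E
```

```text
2.9333 [0.49788528 0.23508211 0.38343612] [ 3.35959734e-04  8.78925194e-02  9.96129558e-01 -8.34757469e-04]
[np.float64(0.5849305418238678), np.float64(0.20757086297481941), 0.213]
[[266.58971289 293.45610354]
 [289.40356717 284.92165495]
 [289.2759385  147.63293454]
 [ 97.19701152 149.09061046]
 [284.57715561 270.8445114 ]
 [284.81214534 314.93534009]]
```

View pics/wrist2.png

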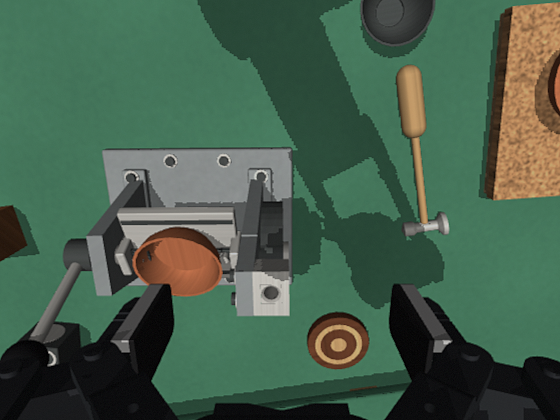

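```bash
python3 - <<'E'
from h import *
p=np.load('wrist2.npy',allow_pickle=True).item(); w=cloud(p)
for u,v in [(271,293),(271,280),(284,300),(245,300),(262,285),(106,152),(289,152),(289,200),(110,170),(200,160),(350,180),(64,255),(70,265),(72,247)]: print(u,v,w[v,u].round(4))
m=(np.abs(w[...,2]-.213)<.006); m[:, :225]=0;m[:,330:]=0
v,u=np.where(m); print(u.min(),u.max(),v.min(),v.max()); r=cv2.minAreaRect(w[m][:,:2].astype(np.float32)*1000);print(r,np.median(w[m][:,2]))
im=cv2.imread('pics/wrist2.png')[130:330,60:310];cv2.imwrite('pics/wrist2z.png',cv2.resize(im,None,fx=3,fy=3))
E
```

```text
271 293 [0.5922 0.2098 0.2005]
271 280 [0.5721 0.214  0.2139]
284 300 [0.5946 0.2215 0.2121]
245 300 [0.5884 0.1873 0.2123]
262 285 [0.5755 0.2053 0.2139]
106 152 [0.4541 0.0112 0.0152]
289 152 [0.496  0.2467 0.0154]
289 200 [0.5599 0.2357 0.0164]
110 170 [0.4777 0.0098 0.017 ]
200 160 [0.4857 0.13   0.0164]
350 180 [ 5.511e-01  3.229e-01 -2.000e-04]
64 255 [ 0.5426 -0.0066  0.1405]
70 265 [ 0.5541 -0.003   0.1425]
72 247 [0.5367 0.0018 0.1358]
233 289 267 315
((583.8283081054688, 202.64883422851562), (49.7729377746582, 46.509979248046875), 80.1864013671875) 0.2127278221845851
```

View pics/wrist2z.png

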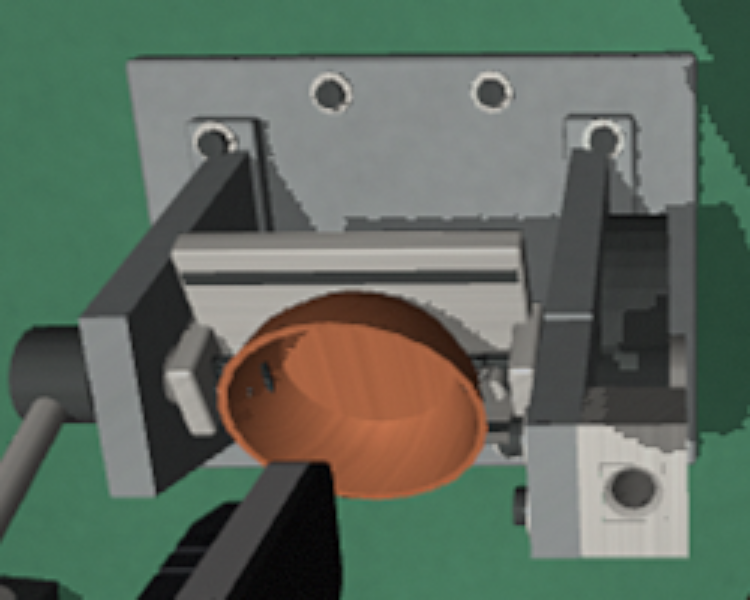

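```bash
python3 - <<'E'
from h import *
from scipy.optimize import least_squares
P=[]
for n in ['scene','side']:
    p=np.load(n+'0.npy',allow_pickle=True).item(); w=cloud(p).reshape(-1,3)
    a=w[(np.linalg.norm(w-[.599,-.009,.239],axis=1)<.028)&(w[:,2]>.225)]
    c=p['color'].reshape(-1,3)[(np.linalg.norm(w-[.599,-.009,.239],axis=1)<.028)&(w[:,2]>.225)].sum(1)
    a=a[c<150]
    r=least_squares(lambda c:np.linalg.norm(a-c,axis=1)-.018,[.6,-.01,.24],loss='soft_l1',f_scale=.002)
    print(n,len(a),r.x,r.cost)
p=np.load('wrist2.npy',allow_pickle=True).item()
R,t=w2c(p);o=-R.T@t
d=unproj(p,271,292.7,1.)-o; X=o+d*(.213-o[2])/d[2];print('hole wrist',X)
for n,uv in {'scene':(165+365/2.1-.3,110+101/2.1),'side':(160+239/2.1,130+37/2.1)}.items():
    p=np.load(n+'0.npy',allow_pickle=True).item();R,t=w2c(p);o=-R.T@t
    d=unproj(p,*uv,1.)-o; X=o+d*(.213-o[2])/d[2];print('hole',n,X)
E
```

```text
scene 132 [ 0.59817634 -0.00640205  0.23919171] 0.00011961081450347248
side 186 [ 0.59722888 -0.00675911  0.23896483] 0.00010235075421626688
hole wrist [0.5848691  0.21154658 0.213     ]
hole scene [0.58735428 0.20772596 0.213     ]
hole side [0.58591595 0.2011316  0.213     ]
```

>>> {"op": "send_rows", "data": {
  "deltas": [
    {"dp": [0.1, -0.33, 0], "rotation": [0, 0, 0]},
    {"dp": [0.2, -0.66, 0], "rotation": [0, 0, 0]},
    {"dp": [0.3, -1, 0], "rotation": [0, 0, 0]}
  ],
  "fingers": -0.4
}}

```text
clock: 3.23
position: [0.5312, 0.1199, 0.3839]
ee_rot: [0.0, 0.083, 0.997, 0.001]
contact_force: [0.5, -0.5, -0.4]
width: 0.0601
```

>>> {"op": "send_rows", "data": {
  "deltas": [
    {"dp": [0.15, -0.33, 0], "rotation": [0, 0, 0]},
    {"dp": [0.3, -0.66, 0], "rotation": [0, 0, 0]},
    {"dp": [0.5, -1, 0], "rotation": [0, 0, 0]},
    {"dp": [0.5, -1, 0], "rotation": [0, 0, 0]},
    {"dp": [0.5, -1, 0], "rotation": [0, 0, 0]}
  ]
}}

```text
clock: 3.65
position: [0.5928, -0.0021, 0.3828]
ee_rot: [-0.001, 0.087, 0.996, 0.0]
contact_force: [0.2, 0.6, -0.0]
width: 0.0599
```

```bash
python3 - <<'E'
from h import *
s=monitor.get_state();print(s['clock'],s['position'],s['ee_rot'],s['width'])
p=shot('wrist','wrist3.png');np.save('wrist3.npy',p,allow_pickle=True)
print(proj(p,[[.5977,-.0066,.239],s['position'],s['position']-[0,0,.019]]))
E
```

```text
3.65 [ 0.59283844 -0.00214376  0.38278343] [-5.54405396e-04  8.65347672e-02  9.96248673e-01  9.50855875e-05] 0.05990168350431973
[[274.62914711 211.3359857 ]
 [277.95922791 312.39944254]
 [278.28567006 287.48900342]]
```

View pics/wrist3.png

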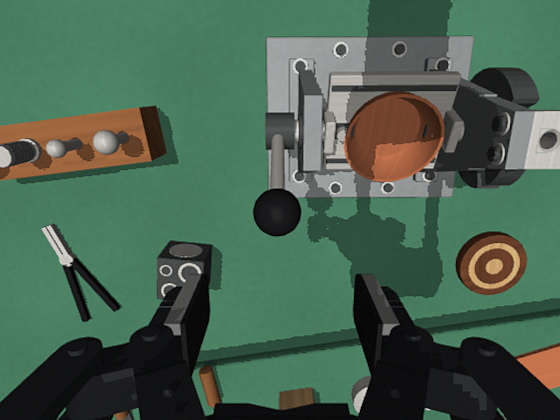

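>>> {"op": "send_rows", "data": {
  "deltas": [
    {"dp": [0.04, -0.03, -0.3], "rotation": [0, 0, 0]},
    {"dp": [0.04, -0.03, -0.65], "rotation": [0, 0, 0]},
    {"dp": [0.04, -0.03, -1], "rotation": [0, 0, 0]}
  ]
}}

```text
clock: 3.95
position: [0.5962, -0.0016, 0.2647]
ee_rot: [0.002, 0.084, 0.996, 0.001]
contact_force: [0.2, 0.4, -1.2]
width: 0.06
```

>>> {"op": "send_rows", "data": {
  "deltas": [
    {"dp": [0, 0, -0.1], "rotation": [0, 0, 0]},
    {"dp": [0, 0, -0.2], "rotation": [0, 0, 0]},
    {"dp": [0, 0, -0.2], "rotation": [0, 0, 0]},
    {"dp": [0, 0, -0.2], "rotation": [0, 0, 0]}
  ]
}}

```text
clock: 4.28
position: [0.5957, -0.0021, 0.2407]
ee_rot: [-0.0, 0.084, 0.996, 0.001]
contact_force: [0.5, -0.2, 0.5]
width: 0.0601
```

```bash
python3 - <<'E'
from h import *
s=monitor.get_state();print(s['clock'],s['position'],s['ee_rot'],s['width'])
p=shot('side','side4.png');p=shot('wrist','wrist4.png')
im=cv2.imread('pics/side4.png')[130:280,200:400];cv2.imwrite('pics/side4z.png',cv2.resize(im,None,fx=3.5,fy=3.5))
E
```

```text
4.2833 [ 0.59568722 -0.00209295  0.24066558] [-4.94125087e-04  8.40244399e-02  9.96463423e-01  5.44011347e-04] 0.06008986525884538
```

View pics/side4z.png

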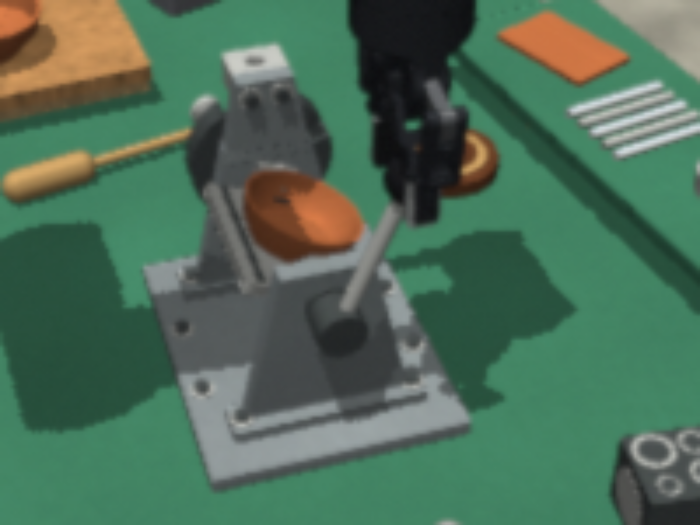

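View pics/wrist4.png

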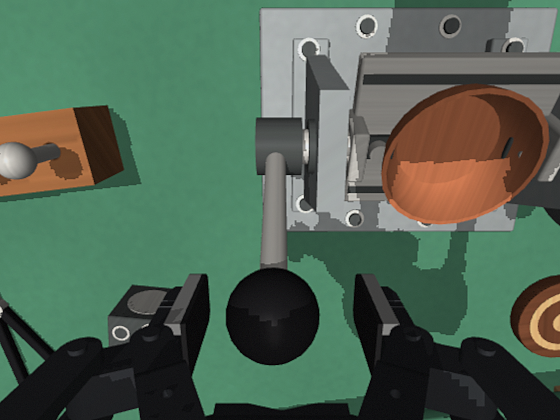

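>>> {"op": "send_rows", "data": {
  "deltas": [
    {"dp": [0.015, -0.033, 0], "rotation": [0, 0, 0]},
    {"dp": [0.015, -0.033, 0], "rotation": [0, 0, 0]}
  ]
}}

```text
clock: 4.55
position: [0.5992, -0.0088, 0.2419]
ee_rot: [0.001, 0.085, 0.996, -0.0]
contact_force: [0.3, -0.1, 0.1]
width: 0.0595
```

>>> {"op": "send_rows", "data": {
  "deltas": [
    {"dp": [0, 0, 0], "rotation": [0, 0, 0]},
    {"dp": [0, 0, 0], "rotation": [0, 0, 0]},
    {"dp": [0, 0, 0], "rotation": [0, 0, 0]},
    {"dp": [0, 0, 0], "rotation": [0, 0, 0]},
    {"dp": [0, 0, 0], "rotation": [0, 0, 0]},
    {"dp": [0, 0, 0], "rotation": [0, 0, 0]}
  ],
  "fingers": 1,
  "grip_force": 30
}}

```text
clock: 5.05
position: [0.5992, -0.0066, 0.2416]
ee_rot: [0.001, 0.085, 0.996, 0.002]
contact_force: [0.5, 5.1, 3.2]
width: 0.0342
```

>>> {"op": "send_rows", "data": {
  "deltas": [
    {"dp": [-0.116, 0.02, 0.043], "rotation": [0, 0, 0]},
    {"dp": [-0.215, 0.037, 0.069], "rotation": [0, 0, 0]},
    {"dp": [-0.316, 0.054, 0.085], "rotation": [0, 0, 0]},
    {"dp": [-0.419, 0.071, 0.09], "rotation": [0, 0, 0]},
    {"dp": [-0.522, 0.089, 0.085], "rotation": [0, 0, 0]},
    {"dp": [-0.623, 0.106, 0.069], "rotation": [0, 0, 0]},
    {"dp": [-0.722, 0.123, 0.043], "rotation": [0, 0, 0]},
    {"dp": [-0.819, 0.14, 0.0075], "rotation": [0, 0, 0]},
    {"dp": [-0.819, 0.14, 0.0075], "rotation": [0, 0, 0]},
    {"dp": [-0.819, 0.14, 0.0075], "rotation": [0, 0, 0]}
  ]
}}

```text
clock: 5.88
position: [0.5, 0.0102, 0.2424]
ee_rot: [0.001, 0.085, 0.996, 0.002]
contact_force: [-0.6, 6.4, 3.4]
width: 0.0341
```

```bash
python3 - <<'E'
from h import *
s=monitor.get_state();print(s['clock'],s['position'],s['ee_rot'],s['width'],s['contact_force'])
p=shot('side','side5.png');p=shot('wrist','wrist5.png')
a=cv2.imread('pics/side5.png')[130:280,200:400];a=cv2.resize(a,(560,420));b=cv2.imread('pics/wrist5.png');cv2.imwrite('pics/c5.png',cv2.resize(np.hstack([a,b]),None,fx=.7,fy=.7))
E
```

```text
5.8833 [0.49998938 0.0102125  0.24238056] [9.08428195e-04 8.54913929e-02 9.96336188e-01 2.14385456e-03] 0.03405563111019959 [-0.61240831  6.37342588  3.3770423 ]
```

View pics/c5.png

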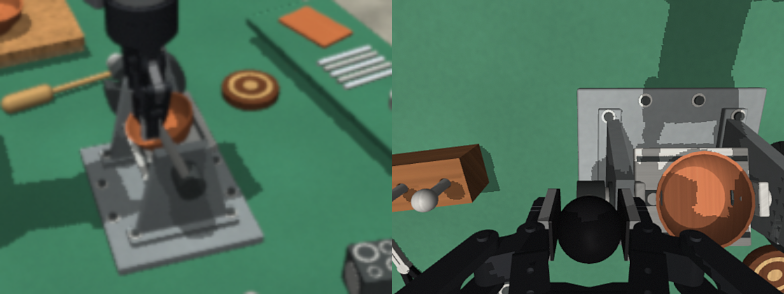

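>>> {"op": "send_rows", "data": {
  "deltas": [
    {"dp": [-0.046, 0.008, -0.022], "rotation": [0, 0, 0]},
    {"dp": [-0.092, 0.016, -0.045], "rotation": [0, 0, 0]},
    {"dp": [-0.137, 0.023, -0.071], "rotation": [0, 0, 0]},
    {"dp": [-0.18, 0.031, -0.099], "rotation": [0, 0, 0]},
    {"dp": [-0.222, 0.038, -0.13], "rotation": [0, 0, 0]},
    {"dp": [-0.261, 0.045, -0.163], "rotation": [0, 0, 0]},
    {"dp": [-0.295, 0.05, -0.193], "rotation": [0, 0, 0]},
    {"dp": [-0.326, 0.056, -0.2225], "rotation": [0, 0, 0]},
    {"dp": [-0.326, 0.056, -0.2225], "rotation": [0, 0, 0]},
    {"dp": [-0.326, 0.056, -0.2225], "rotation": [0, 0, 0]}
  ]
}}

```text
clock: 6.82
position: [0.4615, 0.0168, 0.216]
ee_rot: [0.001, 0.086, 0.996, 0.002]
contact_force: [0.1, 6.3, 5.0]
width: 0.0341
```

```bash
python3 - <<'E'
from h import *
s=monitor.get_state();print(s['clock'],s['position'],s['ee_rot'],s['width'],s['contact_force'])
p=shot('side','side6.png');p=shot('wrist','wrist6.png')
a=cv2.imread('pics/side6.png')[130:280,200:400];a=cv2.resize(a,(560,420));b=cv2.imread('pics/wrist6.png');cv2.imwrite('pics/c6.png',cv2.resize(np.hstack([a,b]),None,fx=.7,fy=.7))
E
```

```text
6.8167 [0.46151994 0.01675094 0.21600214] [0.00135199 0.08565627 0.99632156 0.00212693] 0.03411435537777484 [0.10689399 6.27979726 5.04367541]
```

View pics/c6.png

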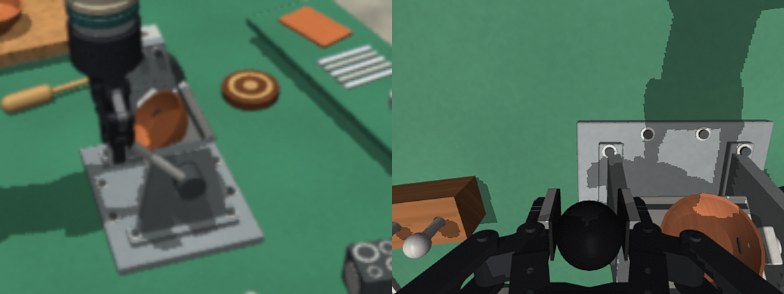

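>>> {"op": "send_rows", "data": {
  "deltas": [
    {"dp": [0, 0, 0], "rotation": [0, 0, 0]},
    {"dp": [0, 0, 0], "rotation": [0, 0, 0]},
    {"dp": [0, 0, 0], "rotation": [0, 0, 0]},
    {"dp": [0, 0, 0], "rotation": [0, 0, 0]},
    {"dp": [0, 0, 0.2], "rotation": [0, 0, 0]},
    {"dp": [0, 0, 0.5], "rotation": [0, 0, 0]},
    {"dp": [0, 0, 0.8], "rotation": [0, 0, 0]},
    {"dp": [0, 0, 1], "rotation": [0, 0, 0]}
  ],
  "fingers": -0.4
}}

```text
clock: 7.58
position: [0.4616, 0.0146, 0.3377]
ee_rot: [0.002, 0.085, 0.996, -0.0]
contact_force: [0.8, -0.1, 0.1]
width: 0.0601
```

>>> {"op": "send_rows", "data": {
  "deltas": [
    {"dp": [0, -0.3, 0.1], "rotation": [0, 0, 0]},
    {"dp": [0, -0.6, 0.2], "rotation": [0, 0, 0]},
    {"dp": [0, -0.9, 0.2], "rotation": [0, 0, 0]},
    {"dp": [0, -1, 0.2], "rotation": [0, 0, 0]},
    {"dp": [0, -1, 0.2], "rotation": [0, 0, 0]}
  ]
}}

```text
clock: 8.0
position: [0.4609, -0.1078, 0.3583]
ee_rot: [-0.0, 0.087, 0.996, -0.001]
contact_force: [0.6, 0.4, -0.7]
width: 0.0598
```

```bash
python3 - <<'E'
from h import *
from scipy.optimize import least_squares
s=monitor.get_state();print(s['clock'],s['position'],s['ee_rot'],s['width'],s['contact_force'])
for n in ['scene','side','wrist']:
    p=shot(n,n+'7.png');np.save(n+'7.npy',p,allow_pickle=True)
    w=cloud(p).reshape(-1,3);g=p['color'].reshape(-1,3).sum(1)
    k=np.linalg.norm(w-[.461,.017,.214],axis=1)<.03
    a=w[k&(g<150)]
    if len(a)<20: print(n,len(a)); continue
    r=least_squares(lambda c:np.linalg.norm(a-c,axis=1)-.018,[.461,.017,.214],loss='soft_l1',f_scale=.002)
    print(n,len(a),r.x)
a=cv2.resize(cv2.imread('pics/side7.png')[130:280,200:400],(560,420));b=cv2.imread('pics/wrist7.png');cv2.imwrite('pics/c7.png',cv2.resize(np.hstack([a,b]),None,fx=.7,fy=.7))
E
```

```text
8.0 [ 0.46088832 -0.10784249  0.35827093] [-3.53939849e-04  8.74939709e-02  9.96164821e-01 -5.73906624e-04] 0.059778484006816214 [ 0.57337083  0.38821216 -0.69735729]
scene 137 [0.46952177 0.01550268 0.21841247]
side 189 [0.46828801 0.01530537 0.21750778]
wrist 2066 [0.4692611  0.0171115  0.21864262]
```

View pics/c7.png

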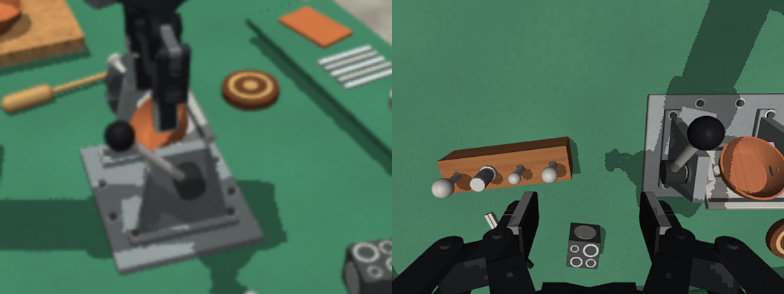

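>>> {"op": "send_rows", "data": {
  "deltas": [
    {"dp": [0.02, 0.3, 0], "rotation": [0, 0, 0]},
    {"dp": [0.04, 0.65, 0], "rotation": [0, 0, 0]},
    {"dp": [0.067, 1, 0], "rotation": [0, 0, 0]},
    {"dp": [0.067, 1, 0], "rotation": [0, 0, 0]},
    {"dp": [0.067, 1, -0.1], "rotation": [0, 0, 0]}
  ]
}}

```text
clock: 8.57
position: [0.4695, 0.0187, 0.3484]
ee_rot: [0.002, 0.082, 0.997, 0.0]
contact_force: [0.8, -0.4, -0.3]
width: 0.0595
```

>>> {"op": "send_rows", "data": {
  "deltas": [
    {"dp": [0, 0.03, -0.3], "rotation": [0, 0, 0]},
    {"dp": [0, 0.03, -0.6], "rotation": [0, 0, 0]},
    {"dp": [0, 0.03, -0.9], "rotation": [0, 0, 0]},
    {"dp": [0, 0.03, -1], "rotation": [0, 0, 0]},
    {"dp": [0, 0.03, -1], "rotation": [0, 0, 0]}
  ]
}}

```text
clock: 8.98
position: [0.4657, 0.02, 0.223]
ee_rot: [-0.004, 0.084, 0.996, 0.0]
contact_force: [0.4, -0.0, 0.1]
width: 0.0598
```

>>> {"op": "send_rows", "data": {
  "deltas": [
    {"dp": [0, 0, -0.03], "rotation": [0, 0, 0]},
    {"dp": [0, 0, -0.03], "rotation": [0, 0, 0]}
  ]
}}

```text
clock: 9.15
position: [0.4695, 0.019, 0.2239]
ee_rot: [0.001, 0.085, 0.996, 0.0]
contact_force: [0.4, -0.2, 0.6]
width: 0.0598
```

```bash
python3 - <<'E'
from h import *
s=monitor.get_state();print(s['clock'],s['position'],s['ee_rot'],s['width'],s['contact_force'])
p=shot('wrist','wrist8.png')
E
```

```text
9.15 [0.46953438 0.01902986 0.22386611] [8.03347677e-04 8.48165211e-02 9.96396259e-01 8.13525514e-05] 0.05980863733206663 [ 0.39219642 -0.15516336  0.63181867]
```

View pics/wrist8.png

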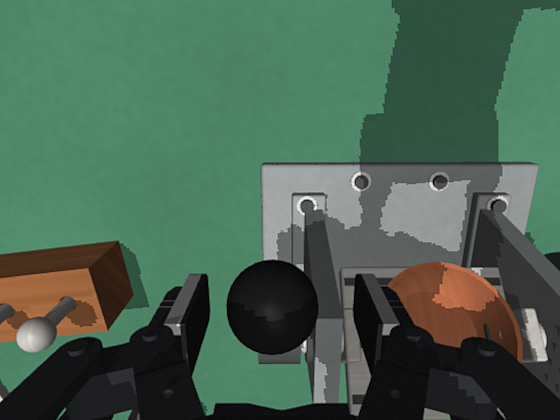

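View pics/wrist6.png

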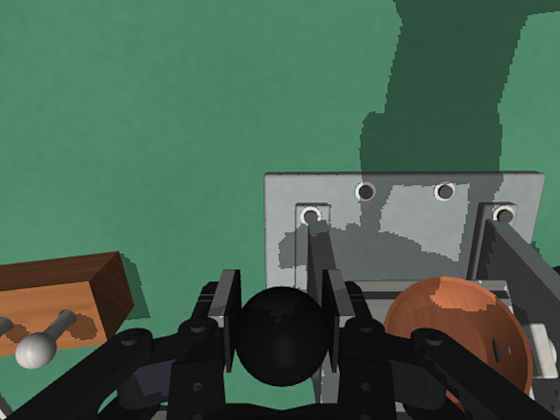

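>>> {"op": "send_rows", "data": {
  "deltas": [
    {"dp": [0, -0.03, -0.04], "rotation": [0, 0, 0]},
    {"dp": [0, -0.03, -0.04], "rotation": [0, 0, 0]}
  ]
}}

```text
clock: 9.37
position: [0.4693, 0.0145, 0.2188]
ee_rot: [0.001, 0.085, 0.996, -0.0]
contact_force: [-0.8, -0.3, 1.2]
width: 0.0594
```

>>> {"op": "send_rows", "data": {
  "deltas": [
    {"dp": [0, 0, 0], "rotation": [0, 0, 0]},
    {"dp": [0, 0, 0], "rotation": [0, 0, 0]},
    {"dp": [0, 0, 0], "rotation": [0, 0, 0]},
    {"dp": [0, 0, 0], "rotation": [0, 0, 0]},
    {"dp": [0, 0, 0], "rotation": [0, 0, 0]},
    {"dp": [0, 0, 0], "rotation": [0, 0, 0]}
  ],
  "fingers": 1,
  "grip_force": 80
}}

```text
clock: 9.87
position: [0.4691, 0.0155, 0.2191]
ee_rot: [0.0, 0.085, 0.996, 0.001]
contact_force: [-2.2, 2.0, 5.3]
width: 0.0332
```

>>> {"op": "send_rows", "data": {
  "deltas": [
    {"dp": [-0.015, 0.003, -0.015], "rotation": [0, 0, 0]},
    {"dp": [-0.03, 0.005, -0.03], "rotation": [0, 0, 0]},
    {"dp": [-0.045, 0.007, -0.045], "rotation": [0, 0, 0]},
    {"dp": [-0.06, 0.01, -0.06], "rotation": [0, 0, 0]},
    {"dp": [-0.06, 0.01, -0.06], "rotation": [0, 0, 0]},
    {"dp": [-0.06, 0.01, -0.06], "rotation": [0, 0, 0]}
  ]
}}

```text
clock: 10.37
position: [0.4624, 0.0166, 0.2126]
ee_rot: [0.001, 0.085, 0.996, 0.001]
contact_force: [-2.2, 2.3, 9.2]
width: 0.0328
```

```bash
cat > knob.py <<'E'
from h import *
from scipy.optimize import least_squares
import sys
s=monitor.get_state();print(s['clock'],s['position'],s['width'],s['contact_force'])
for n in sys.argv[2].split(','):
    p=shot(n,n+sys.argv[1]+'.png');np.save(n+sys.argv[1]+'.npy',p,allow_pickle=True)
    w=cloud(p).reshape(-1,3);g=p['color'].reshape(-1,3).sum(1)
    k=np.linalg.norm(w-[.465,.016,.216],axis=1)<.022
    a=w[k&(g<150)]
    if len(a)<20: print(n,len(a)); continue
    r=least_squares(lambda c:np.linalg.norm(a-c,axis=1)-.018,[.465,.016,.216],loss='soft_l1',f_scale=.002)
    print(n,len(a),r.x)
E
python3 knob.py 9 wrist
```

```text
10.3667 [0.46239139 0.01662833 0.21262515] 0.03277918314792276 [-2.16762912  2.31770151  9.21413345]
wrist 7823 [0.46236257 0.017814   0.21219948]
```

View pics/wrist9.png

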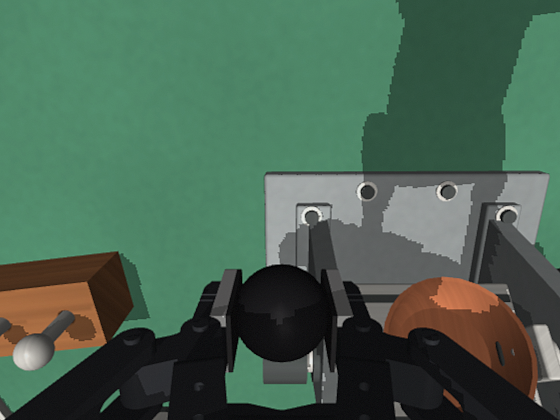

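>>> {"op": "send_rows", "data": {
  "deltas": [
    {"dp": [0, 0, 0], "rotation": [0, 0, 0]},
    {"dp": [0, 0, 0], "rotation": [0, 0, 0]},
    {"dp": [0, 0, 0], "rotation": [0, 0, 0]},
    {"dp": [0, 0, 0], "rotation": [0, 0, 0]},
    {"dp": [0, 0, 0.2], "rotation": [0, 0, 0]},
    {"dp": [0, 0, 0.5], "rotation": [0, 0, 0]},
    {"dp": [0, 0, 0.8], "rotation": [0, 0, 0]},
    {"dp": [0, 0, 1], "rotation": [0, 0, 0]}
  ],
  "fingers": -0.4
}}

```text
clock: 11.08
position: [0.4625, 0.016, 0.334]
ee_rot: [0.002, 0.085, 0.996, -0.0]
contact_force: [1.8, -0.4, -0.7]
width: 0.0598
```

>>> {"op": "send_rows", "data": {
  "deltas": [
    {"dp": [0, -0.3, 0.1], "rotation": [0, 0, 0.2]},
    {"dp": [0, -0.6, 0.2], "rotation": [0, 0, 0.4]},
    {"dp": [0, -0.9, 0.2], "rotation": [0, 0, 0.6]},
    {"dp": [0, -1, 0.2], "rotation": [0, 0, 0.8]},
    {"dp": [0, -1, 0.2], "rotation": [0, 0, 1]}
  ]
}}

```text
clock: 11.5
position: [0.4619, -0.1072, 0.3548]
ee_rot: [-0.0, -0.164, 0.986, -0.001]
contact_force: [-0.6, 0.5, 0.1]
width: 0.0593
```

```bash
python3 knob.py 10 scene,side,wrist; python3 - <<'E'
import sys;sys.path.insert(0,'.')
from h import *
print(monitor.get_state()['qpos'])
E
```

```text
11.5 [ 0.46189644 -0.1071579   0.3547651 ] 0.05932179477930916 [-0.61160076  0.48710654  0.14415108]
scene 134 [0.46236192 0.01652546 0.21213021]
side 181 [0.46170047 0.01649198 0.21078916]
wrist 1772 [0.46230239 0.0182077  0.21217633]
[-3.69096546e-01  7.61957688e-02  1.50427977e+00  1.04206882e-04
  1.56204140e+00 -2.26587993e+00]
```

View pics/wrist10.png

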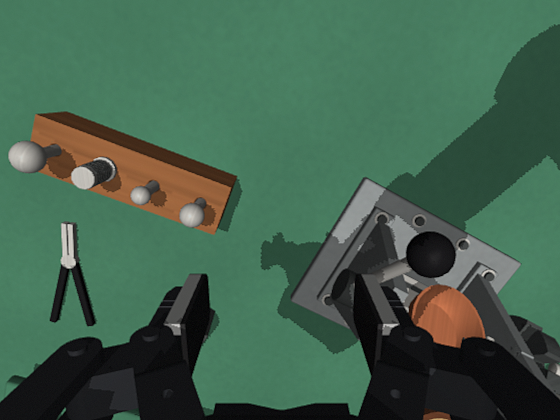

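>>> {"op": "send_rows", "data": {
  "deltas": [
    {"dp": [0, -0.1, 0], "rotation": [0, 0, -0.25]},
    {"dp": [0, -0.2, 0], "rotation": [0, 0, -0.5]},
    {"dp": [0, -0.3, 0], "rotation": [0, 0, -0.75]},
    {"dp": [0, -0.4, 0], "rotation": [0, 0, -1]},
    {"dp": [0, -0.4, 0], "rotation": [0, 0, -1]}
  ],
  "fingers": -0.3
}}

```text
clock: 12.07
position: [0.4619, -0.1529, 0.3547]
ee_rot: [-0.0, 0.088, 0.996, -0.001]
contact_force: [-0.6, 0.3, -0.3]
width: 0.0554
```

>>> {"op": "send_rows", "data": {
  "deltas": [
    {"dp": [0.1, -0.1, 0], "rotation": [0, 0, -0.25]},
    {"dp": [0.15, -0.2, 0], "rotation": [0, 0, -0.5]},
    {"dp": [0.2, -0.3, 0], "rotation": [0, 0, -0.75]},
    {"dp": [0.25, -0.4, 0], "rotation": [0, 0, -1]},
    {"dp": [0.25, -0.4, 0], "rotation": [0, 0, -1]}
  ]
}}

```text
clock: 12.48
position: [0.4929, -0.2005, 0.3545]
ee_rot: [0.0, 0.33, 0.944, -0.0]
contact_force: [-0.3, -0.3, 1.0]
width: 0.0556
```

>>> {"op": "send_rows", "data": {
  "deltas": [
    {"dp": [0.1, -0.1, 0], "rotation": [0, 0, -0.25]},
    {"dp": [0.15, -0.2, 0], "rotation": [0, 0, -0.5]},
    {"dp": [0.2, -0.3, 0], "rotation": [0, 0, -0.75]},
    {"dp": [0.25, -0.4, 0], "rotation": [0, 0, -1]},
    {"dp": [0.25, -0.4, 0], "rotation": [0, 0, -1]}
  ]
}}

```text
clock: 12.9
position: [0.5226, -0.2482, 0.3545]
ee_rot: [-0.0, 0.552, 0.834, -0.0]
contact_force: [0.8, 0.4, 1.0]
width: 0.0555
```

>>> {"op": "send_rows", "data": {
  "deltas": [
    {"dp": [0, -0.1, -0.1], "rotation": [0, 0, -0.25]},
    {"dp": [0, -0.2, -0.2], "rotation": [0, 0, -0.5]},
    {"dp": [0, -0.3, -0.3], "rotation": [0, 0, -0.75]},
    {"dp": [0.04, -0.33, -0.45], "rotation": [0, 0, -0.9]},
    {"dp": [0.04, -0.33, -0.45], "rotation": [0, 0, -0.9]},
    {"dp": [0.04, -0.33, -0.45], "rotation": [0, 0, -0.9]}
  ]
}}

```text
clock: 13.4
position: [0.5259, -0.2857, 0.3004]
ee_rot: [-0.002, 0.722, 0.692, 0.0]
contact_force: [-0.8, 0.7, 0.9]
width: 0.0556
```

```bash
python3 - <<'E'
from h import *
s=monitor.get_state();print(s['clock'],s['position'],s['ee_rot'],s['width'],s['qpos'])
p=shot('wrist','wrist11.png');np.save('wrist11.npy',p,allow_pickle=True)
print(proj(p,[[.5272,-.291,.112],s['position'],[.5272,-.291,.068]]))
print(models.find_in('index_pin',p)[:2])
E
```

```text
13.4 [ 0.52586119 -0.2856702   0.30039068] [-1.70604175e-03  7.22301582e-01  6.91576106e-01  5.73152622e-05] 0.055593647213068045 [-6.14314383e-01  2.90993650e-01  1.36047607e+00  7.68624209e-04
  1.49344985e+00 -5.70919182e-01]
[[283.10354778 197.19256138]
 [280.83136112 315.18531342]
 [282.93497895 185.23879487]]
[{'box': [268.1, 170.8, 296.8, 208.4], 'score': 0.97}]
```

View pics/wrist11.png

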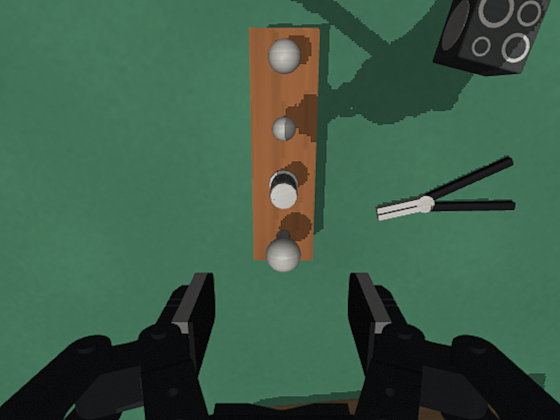

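>>> {"op": "send_rows", "data": {
  "deltas": [
    {"dp": [0.01, -0.035, -0.3], "rotation": [0, 0, 0]},
    {"dp": [0.01, -0.035, -0.65], "rotation": [0, 0, 0]},
    {"dp": [0.01, -0.035, -1], "rotation": [0, 0, 0]},
    {"dp": [0.01, -0.035, -1], "rotation": [0, 0, 0]},
    {"dp": [0.01, -0.035, -1], "rotation": [0, 0, 0]}
  ]
}}

```text
clock: 13.92
position: [0.527, -0.2904, 0.1806]
ee_rot: [-0.002, 0.724, 0.69, -0.0]
contact_force: [0.4, 0.3, 0.8]
width: 0.0559
```

```bash
python3 - <<'E'
from h import *
s=monitor.get_state();print(s['clock'],s['position'],s['ee_rot'],s['width'])
p=shot('wrist','wrist12.png');np.save('wrist12.npy',p,allow_pickle=True)
print(proj(p,[[.5272,-.291,.112],s['position'],s['position']*[1,1,0]+[0,0,.112]]))
E
```

```text
13.9167 [ 0.52698578 -0.2904435   0.18059895] [-1.82246490e-03  7.23787720e-01  6.90020260e-01 -2.36637103e-04] 0.05591474284890044
[[281.56055369 246.02818071]
 [280.80023736 315.04553018]
 [281.12520514 245.11311497]]
```

View pics/wrist12.png

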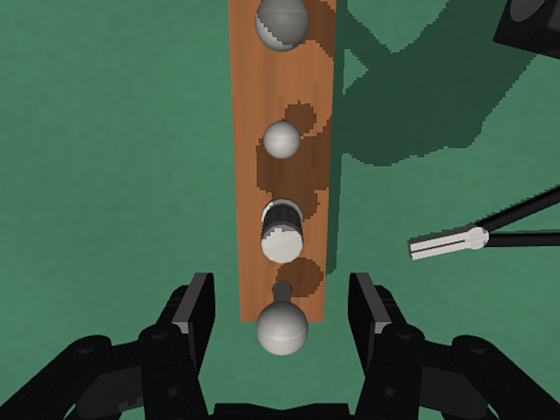

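>>> {"op": "send_rows", "data": {
  "deltas": [
    {"dp": [0, 0.008, -0.2], "rotation": [0, 0, 0]},
    {"dp": [0, 0.008, -0.45], "rotation": [0, 0, 0]},
    {"dp": [0, 0.008, -0.71], "rotation": [0, 0, 0]},
    {"dp": [0, 0.008, -0.71], "rotation": [0, 0, 0]},
    {"dp": [0, 0.008, -0.71], "rotation": [0, 0, 0]}
  ]
}}

```text
clock: 14.38
position: [0.529, -0.2913, 0.098]
ee_rot: [0.001, 0.724, 0.689, 0.0]
contact_force: [0.2, 0.2, -0.5]
width: 0.0555
```

>>> {"op": "send_rows", "data": {
  "deltas": [
    {"dp": [0, 0, 0], "rotation": [0, 0, 0]},
    {"dp": [0, 0, 0], "rotation": [0, 0, 0]},
    {"dp": [0, 0, 0], "rotation": [0, 0, 0]},
    {"dp": [0, 0, 0], "rotation": [0, 0, 0]},
    {"dp": [0, 0, 0], "rotation": [0, 0, 0]},
    {"dp": [0, 0, 0], "rotation": [0, 0, 0]}
  ],
  "fingers": 1,
  "grip_force": 60
}}

```text
clock: 14.88
position: [0.5283, -0.2918, 0.0991]
ee_rot: [0.002, 0.724, 0.689, -0.0]
contact_force: [-2.3, -0.2, 7.1]
width: 0.0225
```

>>> {"op": "send_rows", "data": {
  "deltas": [
    {"dp": [0, 0, 0.1], "rotation": [0, 0, 0]},
    {"dp": [0, 0, 0.2], "rotation": [0, 0, 0]},
    {"dp": [0, 0, 0.35], "rotation": [0, 0, 0]},
    {"dp": [0, 0, 0.5], "rotation": [0, 0, 0]},
    {"dp": [0, 0, 0.75], "rotation": [0, 0, 0]},
    {"dp": [0, 0, 1], "rotation": [0, 0, 0]}
  ]
}}

```text
clock: 15.38
position: [0.5273, -0.2903, 0.2174]
ee_rot: [-0.0, 0.725, 0.689, 0.0]
contact_force: [1.2, -1.0, -1.5]
width: 0.0223
```

>>> {"op": "send_rows", "data": {
  "deltas": [
    {"dp": [0, 0, 0.25], "rotation": [0, 0, 0]},
    {"dp": [0, 0.1, 0.5], "rotation": [0, 0, 0]},
    {"dp": [0, 0.2, 0.75], "rotation": [0, 0, 0]},
    {"dp": [0, 0.4, 1], "rotation": [0, 0, 0]},
    {"dp": [0, 0.4, 1], "rotation": [0, 0, 0]}
  ]
}}

```text
clock: 15.8
position: [0.5298, -0.2402, 0.3446]
ee_rot: [0.006, 0.724, 0.69, 0.003]
contact_force: [0.8, -0.3, -0.9]
width: 0.0224
```

```bash
python3 - <<'E'
from h import *
s=monitor.get_state();print(s['clock'],s['position'],s['ee_rot'],s['width'],s['contact_force'])
p=shot('wrist','wrist13.png');np.save('wrist13.npy',p,allow_pickle=True)
p=shot('scene','scene13.png');p=shot('side','side13.png')
E
```

```text
15.8 [ 0.52975851 -0.2401517   0.34457225] [0.00579629 0.7236625  0.69012152 0.00335778] 0.02240162843833852 [ 0.8405442  -0.33636475 -0.92949923]
```

View pics/wrist13.png

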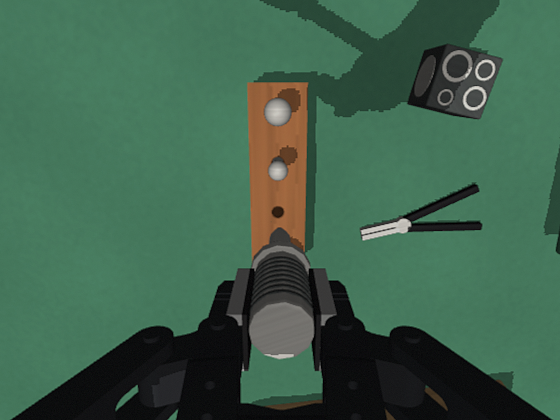

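View pics/side13.png

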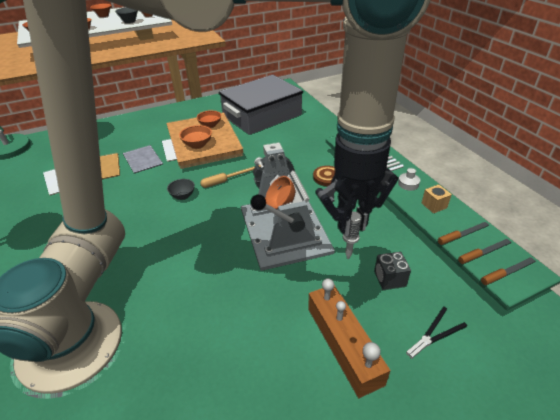

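>>> {"op": "send_rows", "data": {
  "deltas": [
    {"dp": [0.03, 0.3, 0.05], "rotation": [0, 0, 0]},
    {"dp": [0.06, 0.6, 0.1], "rotation": [0, 0, 0]},
    {"dp": [0.1, 0.9, 0.1], "rotation": [0, 0, 0]}
  ]
}}

```text
clock: 16.2
position: [0.5394, -0.1348, 0.3468]
ee_rot: [-0.001, 0.726, 0.688, -0.001]
contact_force: [0.8, 0.5, -2.4]
width: 0.0226
```

>>> {"op": "send_rows", "data": {
  "deltas": [
    {"dp": [0.03, 0.3, 0], "rotation": [0, 0, 0]},
    {"dp": [0.06, 0.6, 0], "rotation": [0, 0, 0]},
    {"dp": [0.12, 0.95, 0], "rotation": [0, 0, 0]}
  ]
}}

```text
clock: 16.45
position: [0.553, -0.0215, 0.346]
ee_rot: [-0.001, 0.725, 0.688, -0.002]
contact_force: [0.8, -1.1, -1.6]
width: 0.0227
```

>>> {"op": "send_rows", "data": {
  "deltas": [
    {"dp": [0.03, 0.3, 0], "rotation": [0, 0, 0]},
    {"dp": [0.06, 0.6, 0], "rotation": [0, 0, 0]},
    {"dp": [0.12, 0.95, 0], "rotation": [0, 0, 0]}
  ]
}}

```text
clock: 16.7
position: [0.5674, 0.0917, 0.3459]
ee_rot: [-0.001, 0.725, 0.689, -0.002]
contact_force: [1.3, -0.9, -2.6]
width: 0.0223
```

>>> {"op": "send_rows", "data": {
  "deltas": [
    {"dp": [0.03, 0.2, 0], "rotation": [0, 0, 0]},
    {"dp": [0.06, 0.4, 0], "rotation": [0, 0, 0]},
    {"dp": [0.12, 0.6, 0], "rotation": [0, 0, 0]},
    {"dp": [0.12, 0.6, 0], "rotation": [0, 0, 0]},
    {"dp": [0.12, 0.6, 0], "rotation": [0, 0, 0]}
  ]
}}

```text
clock: 17.12
position: [0.5825, 0.1638, 0.3454]
ee_rot: [-0.001, 0.724, 0.69, -0.002]
contact_force: [0.0, -0.6, -1.9]
width: 0.0221
```

```bash
python3 - <<'E'
from h import *
s=monitor.get_state();print(s['clock'],s['position'],s['ee_rot'],s['width'],s['contact_force'])
P=s['position']
p=shot('wrist','wrist14.png');np.save('wrist14.npy',p,allow_pickle=True)
print(proj(p,[[.585,.2105,.213],P,P-[0,0,.085],P-[0,0,.072],[P[0],P[1],.213]]))
for n in ['scene','side']:
    q=shot(n,n+'14.png');np.save(n+'14.npy',q,allow_pickle=True);print(n,proj(q,[[.585,.2105,.213],P-[0,0,.085],P-[0,0,.036]]))
E
```

```text
17.1167 [0.58253728 0.16379797 0.34539438] [-0.00087083  0.72406437  0.68972912 -0.00194044] 0.02214381455498462 [ 0.04786264 -0.5621795  -1.87280928]
[[281.81268835 143.91178179]
 [280.84660166 315.13010219]
 [281.35631162 234.01095767]
 [281.30369758 242.38435746]
 [281.50703006 210.0244706 ]]
scene [[338.40668445 157.05668568]
 [329.55000708 156.43514722]
 [331.53495827 144.74526399]]
side [[272.01572019 146.00957975]
 [278.19077747 138.76362934]
 [277.64277695 120.97739022]]
```

View pics/wrist14.png

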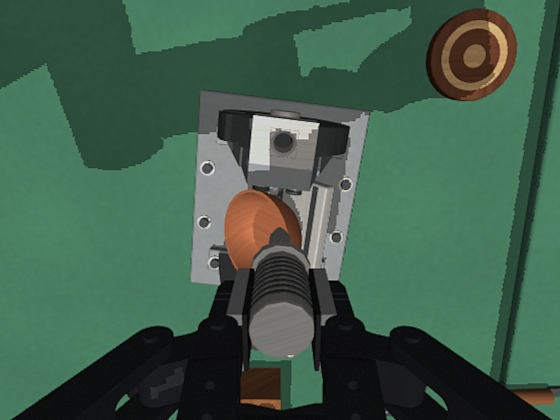

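```bash
python3 - <<'E'
import cv2
im=cv2.imread('pics/wrist14.png')[110:270,220:350];cv2.imwrite('pics/w14z.png',cv2.resize(im,None,fx=3.7,fy=3.7,interpolation=cv2.INTER_NEAREST))
E
```

```text
(no output)
```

View pics/w14z.png

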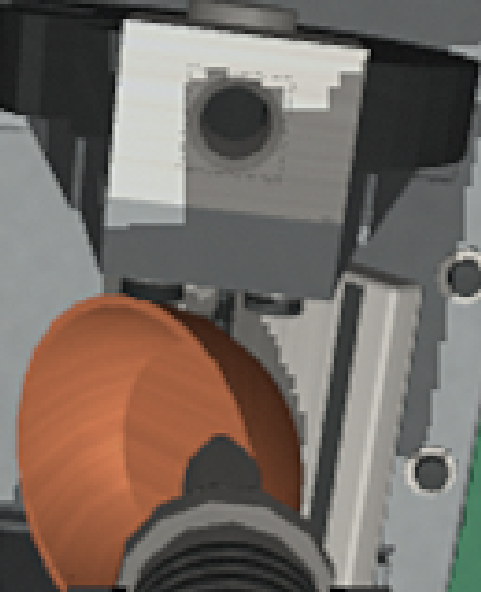

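```bash
python3 - <<'E'
from h import *
p=np.load('wrist14.npy',allow_pickle=True).item()
R,t=w2c(p);o=-R.T@t
def at(u,v,z):
    d=unproj(p,u,v,1.)-o; return o+d*(z-o[2])/d[2]
print(at(283.8,141,.213),at(280,230.5,.2604),at(280,230.5,.262))
E
```

```text
[0.58642949 0.21237692 0.213     ] [0.58184354 0.16605905 0.2604    ] [0.58188241 0.16665919 0.262     ]
```

>>> {"op": "send_rows", "data": {
  "deltas": [
    {"dp": [0.02, 0.2, 0], "rotation": [0, 0, 0]},
    {"dp": [0.037, 0.395, 0], "rotation": [0, 0, 0]},
    {"dp": [0.037, 0.395, -0.1], "rotation": [0, 0, 0]},
    {"dp": [0.037, 0.395, -0.2], "rotation": [0, 0, 0]},
    {"dp": [0.037, 0.395, -0.27], "rotation": [0, 0, 0]},
    {"dp": [0.037, 0.395, -0.27], "rotation": [0, 0, 0]},
    {"dp": [0.037, 0.395, -0.27], "rotation": [0, 0, 0]}
  ]
}}

```text
clock: 17.85
position: [0.5869, 0.2098, 0.3151]
ee_rot: [-0.0, 0.725, 0.689, -0.001]
contact_force: [-0.0, -0.5, -2.5]
width: 0.0222
```

```bash
python3 - <<'E'
from h import *
s=monitor.get_state();print(s['clock'],s['position'],s['ee_rot'],s['width'],s['contact_force'])
P=s['position'];Z=[]
for n in ['wrist','scene','side']:
    q=shot(n,n+'15.png');np.save(n+'15.npy',q,allow_pickle=True);print(n,proj(q,[[.5862,.2122,.213],P-[0,0,.085],P-[0,0,.036]]))
    c={'wrist':(280,240),'scene':(338,157),'side':(272,146)}[n];h={'wrist':60,'scene':36,'side':36}[n]
    im=cv2.imread(f'pics/{n}15.png')[c[1]-h:c[1]+h,c[0]-h:c[0]+h];Z.append(cv2.resize(im,(266,266),interpolation=cv2.INTER_CUBIC))
cv2.imwrite('pics/c15.png',cv2.resize(np.hstack(Z),None,fx=1,fy=1))
E
```

```text
17.85 [0.5869032  0.20984433 0.3151027 ] [-2.05216001e-04  7.25035658e-01  6.88711054e-01 -5.80788510e-04] 0.02220310509265054 [-0.03224497 -0.5424899  -2.54627035]
wrist [[279.66352093 221.04051519]
 [280.94898376 234.15967763]
 [280.90247097 271.78324139]]
scene [[339.1103505  156.90525266]
 [339.58020229 153.77497379]
 [341.86053496 142.42513418]]
side [[272.16309046 145.59300714]
 [272.54131785 140.32022324]
 [271.84422749 123.50445701]]
```

View pics/c15.png

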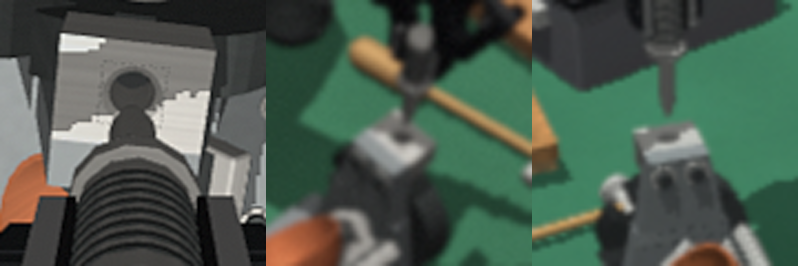

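```bash
python3 - <<'E'
from h import *
import cv2
p=np.load('wrist15.npy',allow_pickle=True).item()
R,t=w2c(p);o=-R.T@t
def at(u,v,z):
    d=unproj(p,u,v,1.)-o; return o+d*(z-o[2])/d[2]
print(at(279.5,221,.213),at(279.5,230.5,.2301),at(279.5,231.5,.2301))
im=cv2.imread('pics/wrist15.png')[190:260,240:320];cv2.imwrite('pics/w15z.png',cv2.resize(im,None,fx=8,fy=8,interpolation=cv2.INTER_NEAREST))
for n,c in {'scene':(338,157),'side':(272,146)}.items():
    im=cv2.imread(f'pics/{n}15.png')[c[1]-25:c[1]+20,c[0]-25:c[0]+25];cv2.imwrite(f'pics/{n}15z.png',cv2.resize(im,None,fx=8,fy=8,interpolation=cv2.INTER_CUBIC))
E
```

```text
[0.58609776 0.21223251 0.213     ] [0.58616655 0.21220116 0.2301    ] [0.58613325 0.21157042 0.2301    ]
```

View pics/w15z.png

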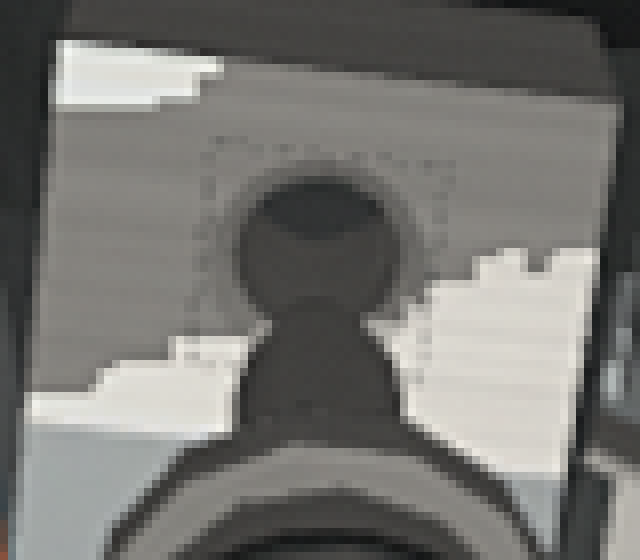

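View pics/side15z.png

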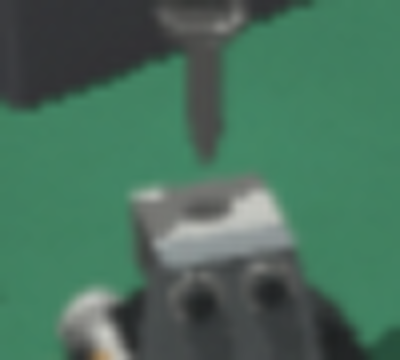

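View pics/scene15z.png

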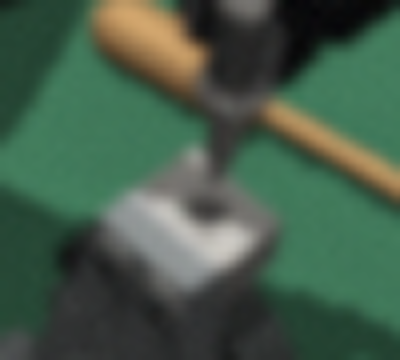

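>>> {"op": "send_rows", "data": {
  "deltas": [
    {"dp": [0, 0, -0.06], "rotation": [0, 0, 0]},
    {"dp": [0, 0, -0.12], "rotation": [0, 0, 0]},
    {"dp": [0, 0, -0.18], "rotation": [0, 0, 0]},
    {"dp": [0, 0, -0.22], "rotation": [0, 0, 0]},
    {"dp": [0, 0, -0.22], "rotation": [0, 0, 0]},
    {"dp": [0, 0, -0.22], "rotation": [0, 0, 0]}
  ]
}}

```text
clock: 18.5
position: [0.5868, 0.2108, 0.2884]
ee_rot: [-0.0, 0.725, 0.689, -0.001]
contact_force: [-0.1, 0.1, -1.8]
width: 0.0221
```

>>> {"op": "send_rows", "data": {
  "deltas": [
    {"dp": [0, 0, -0.03], "rotation": [0, 0, 0]},
    {"dp": [0, 0, -0.06], "rotation": [0, 0, 0]},
    {"dp": [0, 0, -0.09], "rotation": [0, 0, 0]},
    {"dp": [0, 0, -0.12], "rotation": [0, 0, 0]},
    {"dp": [0, 0, -0.12], "rotation": [0, 0, 0]}
  ]
}}

```text
clock: 18.92
position: [0.5868, 0.2105, 0.2737]
ee_rot: [-0.0, 0.725, 0.689, -0.001]
contact_force: [-0.6, -2.8, -2.5]
width: 0.0222
```

>>> {"op": "send_rows", "data": {
  "deltas": [
    {"dp": [0, 0.004, -0.02], "rotation": [0, 0, 0]},
    {"dp": [0, 0.004, -0.04], "rotation": [0, 0, 0]},
    {"dp": [0, 0.004, -0.06], "rotation": [0, 0, 0]},
    {"dp": [0, 0.004, -0.08], "rotation": [0, 0, 0]},
    {"dp": [0, 0.004, -0.1], "rotation": [0, 0, 0]},
    {"dp": [0, 0.004, -0.1], "rotation": [0, 0, 0]}
  ]
}}

```text
clock: 19.42
position: [0.5868, 0.2106, 0.2623]
ee_rot: [0.0, 0.725, 0.689, -0.001]
contact_force: [-2.1, -4.5, -0.4]
width: 0.0225
```

>>> {"op": "send_rows", "data": {
  "deltas": [
    {"dp": [-0.002, -0.01, -0.015], "rotation": [0, 0, 0]},
    {"dp": [-0.003, -0.01, -0.03], "rotation": [0, 0, 0]},
    {"dp": [-0.003, -0.01, -0.045], "rotation": [0, 0, 0]},
    {"dp": [-0.003, -0.01, -0.06], "rotation": [0, 0, 0]},
    {"dp": [-0.003, -0.01, -0.06], "rotation": [0, 0, 0]}
  ]
}}

```text
clock: 19.83
position: [0.5867, 0.2103, 0.2549]
ee_rot: [-0.0, 0.725, 0.689, -0.0]
contact_force: [-1.0, -2.9, -2.7]
width: 0.0224
```

>>> {"op": "send_rows", "data": {
  "deltas": [
    {"dp": [0, -0.006, -0.015], "rotation": [0, 0, 0]},
    {"dp": [0, -0.006, -0.03], "rotation": [0, 0, 0]},
    {"dp": [0, -0.006, -0.04], "rotation": [0, 0, 0]},
    {"dp": [0, -0.006, -0.04], "rotation": [0, 0, 0]}
  ]
}}

```text
clock: 20.17
position: [0.5867, 0.21, 0.2502]
ee_rot: [-0.0, 0.725, 0.689, 0.0]
contact_force: [0.2, -1.9, -2.4]
width: 0.0224
```

>>> {"op": "send_rows", "data": {
  "deltas": [
    {"dp": [0, 0, -0.01], "rotation": [0, 0, 0]},
    {"dp": [0, 0, -0.02], "rotation": [0, 0, 0]},
    {"dp": [0, 0, -0.02], "rotation": [0, 0, 0]}
  ]
}}

```text
clock: 20.42
position: [0.5867, 0.2099, 0.2501]
ee_rot: [0.0, 0.725, 0.689, 0.001]
contact_force: [-3.4, -1.1, 6.7]
width: 0.0224
```

```bash
python3 - <<'E'
from h import *
s=monitor.get_state();print(s['position'],s['contact_force'])
Z=[]
for n in ['wrist','side']:
    q=shot(n,n+'16.png')
    c={'wrist':(280,240),'side':(272,146)}[n];h={'wrist':90,'side':40}[n]
    im=q['color'][:,:,::-1][c[1]-h:c[1]+h,c[0]-h:c[0]+h];Z.append(cv2.resize(im,(400,400),interpolation=cv2.INTER_CUBIC))
cv2.imwrite('pics/c16.png',np.hstack(Z))
E
```

```text
[0.58666105 0.20992944 0.25008913] [-3.43730907 -1.14897855  6.68883766]
```

View pics/c16.png

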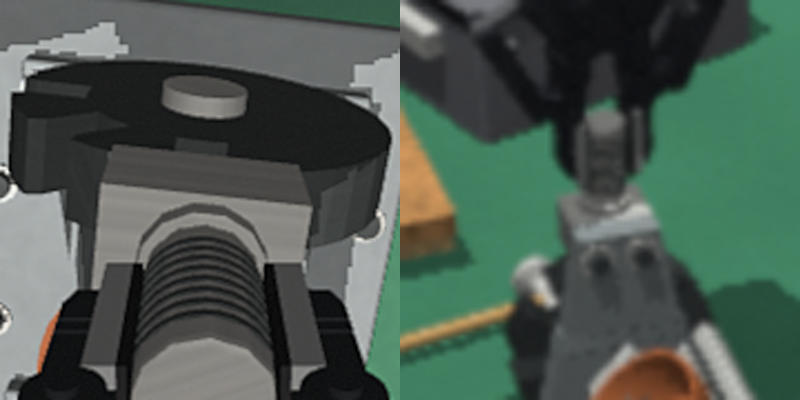

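>>> {"op": "send_rows", "data": {
  "deltas": [
    {"dp": [0, 0, -0.025], "rotation": [0, 0, 0]},
    {"dp": [0, 0, -0.05], "rotation": [0, 0, 0]},
    {"dp": [0, 0, -0.05], "rotation": [0, 0, 0]}
  ]
}}

```text
clock: 20.77
position: [0.5866, 0.21, 0.2499]
ee_rot: [0.001, 0.724, 0.689, 0.003]
contact_force: [-9.9, -4.0, 28.8]
width: 0.0223
```

Firm stop with the pin home. I'll unload, release and go up.

>>> {"op": "send_rows", "data": {
  "deltas": [
    {"dp": [0, 0, 0.04], "rotation": [0, 0, 0]},
    {"dp": [0, 0, 0.06], "rotation": [0, 0, 0]},
    {"dp": [0, 0, 0.06], "rotation": [0, 0, 0]}
  ]
}}

```text
clock: 21.02
position: [0.5868, 0.2098, 0.2501]
ee_rot: [0.0, 0.725, 0.689, 0.001]
contact_force: [-3.2, -0.9, 6.7]
width: 0.0229
```

>>> {"op": "send_rows", "data": {
  "deltas": [
    {"dp": [0, 0, 0], "rotation": [0, 0, 0]},
    {"dp": [0, 0, 0], "rotation": [0, 0, 0]},
    {"dp": [0, 0, 0], "rotation": [0, 0, 0]},
    {"dp": [0, 0, 0], "rotation": [0, 0, 0]},
    {"dp": [0, 0, 0], "rotation": [0, 0, 0]},
    {"dp": [0, 0, 0.2], "rotation": [0, 0, 0]},
    {"dp": [0, 0, 0.5], "rotation": [0, 0, 0]},
    {"dp": [0, 0, 0.75], "rotation": [0, 0, 0]},
    {"dp": [0, 0, 1], "rotation": [0, 0, 0]},
    {"dp": [0, 0, 1], "rotation": [0, 0, 0]}
  ],
  "fingers": -0.3
}}

```text
clock: 21.85
position: [0.589, 0.2101, 0.3765]
ee_rot: [0.003, 0.725, 0.689, 0.006]
contact_force: [0.0, 1.3, 0.5]
width: 0.0555
```

>>> {"op": "send_rows", "data": {
  "deltas": [
    {"dp": [0, -0.2, 0.2], "rotation": [0, 0, 0]},
    {"dp": [0, -0.3, 0.2], "rotation": [0, 0, 0]},
    {"dp": [0, -0.5, 0.2], "rotation": [0, 0, 0]},
    {"dp": [0, -0.5, 0.2], "rotation": [0, 0, 0]}
  ]
}}

```text
clock: 22.18
position: [0.5869, 0.1458, 0.3929]
ee_rot: [0.001, 0.726, 0.688, -0.001]
contact_force: [-0.2, 0.9, -0.6]
width: 0.0555
```

```bash
python3 knob.py 17 scene,side,wrist; python3 - <<'E'
import sys;sys.path.insert(0,'.')
from h import *
Z=[]
for n in ['wrist','side']:
    p=np.load(n+'17.npy',allow_pickle=True).item()
    print(n,proj(p,[[.5862,.2122,.213],[.5862,.2122,.219],[.5862,.2122,.263]]).round(1).tolist())
    w=cloud(p); k=(abs(w[...,0]-.586)<.012)&(abs(w[...,1]-.212)<.012)&(w[...,2]>.2); print('top z',np.percentile(w[k][:,2],[5,50,90,97]))
    c=(280,200) if n=='wrist' else (272,170)
    h=110 if n=='wrist' else 70
    im=p['color'][:,:,::-1][c[1]-h:c[1]+h,c[0]-h:c[0]+h];Z.append(cv2.resize(im,(400,400),interpolation=cv2.INTER_CUBIC))
cv2.imwrite('pics/c17.png',np.hstack(Z))
E
```

```text
22.1833 [0.58685737 0.14582365 0.39289021] 0.05551184734178064 [-0.1643933   0.87097035 -0.58800972]
scene 120 [0.46238938 0.01669832 0.21172947]
side 193 [0.46141098 0.01658125 0.2110378 ]
wrist 163 [0.46326699 0.01795791 0.21214344]
wrist [[276.3, 114.9], [276.2, 115.3], [275.3, 119.3]]
top z [0.21776765 0.2624816  0.26350582 0.2639194 ]
side [[272.2, 145.6], [272.1, 143.6], [271.4, 128.8]]
top z [0.2161988  0.24892805 0.26180306 0.26231287]
```

View pics/c17.png

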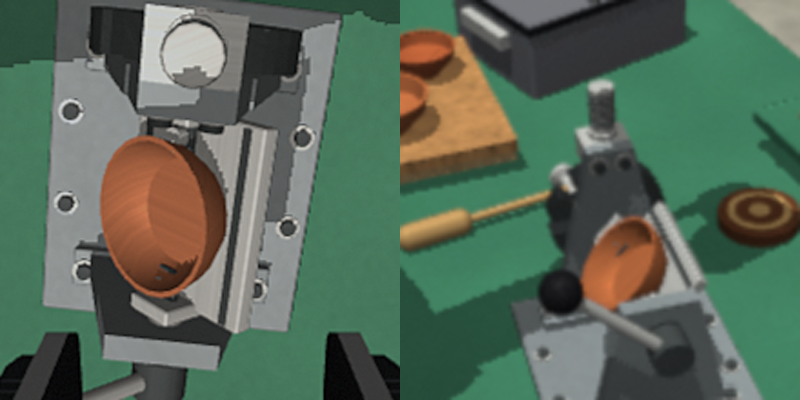

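```bash
python3 -c "
from rig import manip;print(manip.sign_off())"
```

```text
the job is handed in; nothing more can be done
None
```

The holder is tilted to 45° towards the robot's side and locked with the index pin. I handed the job in at about 22 s.

- **Tilting the holder:** The first swing ended about 0.07 rad short because the lever's ball slipped in the fingers. I gripped it again at 80 N and moved it the rest of the way. The ball's position then put the tilt at about 0.79–0.80 rad, inside the notch's capture range.
- **Placing the pin:** I took the pin from the punch block and lowered it into the bush, with only a few newtons of side force. It came to a firm stop at about 29 N with the collar down. I then let go and backed off upwards.
- **Last checks:** The pin's top measured z ≈ 0.262–0.264 m, against 0.263 m expected when fully home. The ball measured z ≈ 0.211–0.212 m (0.213 m expected at 45°) and had not moved since before the pin went in. With the gripper clear, the wrist force reading was about zero.
- **Disagreements:** The cameras differed by 1–2 mm on the ball and up to about 10 mm on the bush hole (the side view was the outlier). I aligned the pin using the wrist camera.
- **Not checked:** I kept clear of the bowl and the other tools, but did not re-measure their positions at the end.

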